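# Fit a clean filter cassette in a bench dust collector

### The job

Fit the clean filter cassette (white pleats) into the sloping bay of the dust collector so that the filter switch stays pressed: slip its metal tongue up under the yellow lips, push it gently up the slope against the red sprung pin until it stops, swing its lower end down behind the rail and let go, so that it lies flat in the bay with the pin held in. Do not ram it, and leave the dusty brown cassette and everything else on the bench where they are.

Things in the scene. Friction and masses are not known exactly. Their poses are not given: they have to be found in the camera images.
- clean_mid (a point): Clean filter cassette: grey frame, white pleats, 130 mm long (x), 110 wide (y), 28 thick (z), about 0.42 kg. The point is the frame's centre, 14 mm above its underside. x points from the plain end to the end with the metal tongue, z to the face with the blue pull bar. It starts flat on the bench, bar up. It, the used one and the collector swap places from run to run.
- clean_tongue (a point): Tip of the clean cassette's flat aluminium tongue: middle of its end, 4 mm above the underside, 87 mm from clean_mid along x. The tongue is 22 mm long beyond the frame, 96 mm wide, 8 mm thick and flush with the underside. Axes as clean_mid.
- clean_bar (a point): Centre of the clean cassette's blue pull bar, 40 mm from clean_mid along z. The bar is 84 mm long along y, 20 mm across along x (grip it here) and 24 mm deep along z, on two posts that leave a 14 mm gap between the bar and the frame's face. Axes as clean_mid.
- used_mid (a point): Used cassette, the same in every size, with brown dusty pleats; centre of its frame, axes as clean_mid. It lies on the bench and stays there.
- bay_seat (a point): Filter bay in the 35 degree slope of the fixed grey dust collector (250 deep, 176 wide, 200 mm high). The point is on the bay's flat floor under the middle of a fitted cassette, whose clean_mid is then 14 mm from it along z. x points up the slope, y across, z square out of the slope. The bay is 116 mm wide, between side rails 24 mm high.
- bay_lip (a point): Upper end of the bay: middle of the lower edge of the two yellow lips' underside, 71 mm up the slope from bay_seat and 15 mm above the floor. The lips lie 18 to 58 mm either side, are 13 mm thick, and the space under them is 27 mm deep. A fitted cassette has 16 mm of tongue under them; pushed right up, its frame stops against them 6 mm above its resting place. Axes as bay_seat.
- bay_rail (a point): Lower end: nominal middle of the retaining rail's upper face at its top edge, 65 mm down the slope from bay_seat, 10 mm above the floor; two screw heads on it reach 16 mm. The rail is clamped in slots and may really sit up to 2.5 mm further up or down: not reported, to be felt. The plain end must be raised (about 8 degrees) to pass it and ends up resting against it. Axes as bay_seat.
- pin (a joint): How far the red filter-switch pin is pushed in (m): 0 out, 0.019 fully in. An 11 mm round sprung pin pointing down the slope between the lips, its axis 6.5 mm above the floor, its free tip 77 mm up the slope from bay_seat. A fitted cassette's tongue holds it in by 7 to 13 mm. It pushes back with 3 N at first, 5.5 N at 10 mm, 7 N with the cassette right up.
- file: Hand file, 225 mm long, wooden handle, lying on the bench on the robot's side of the clean cassette; leave alone. Origin at the shoulder between handle and blade, on the bench.
- wax: Amber wax jar with brass lid, 64 mm across, 44 mm high, standing on the robot's side of the used cassette; leave alone. Origin under its centre.
- globe: Green glass ball fixed on a pale wooden disc 110 mm across, 86 mm high in all, on the right; leave alone. Origin under its centre.
- ring_tray: Divided wooden tray with rings, 90 by 130 by 28 mm, on the left; leave alone. Origin under its centre.
- resin: White resin bottle with black cap, 54 mm across, 120 mm high, at the front left; leave alone. Origin under its centre.
- brush: Flat bench brush lying at the front right; leave alone. Origin under its middle.
- sanding_block: Cork sanding block, 95 by 56 by 28 mm, at the front right; leave alone. Origin under its centre.
Mind the look-alikes: they are no part of the job. What is shaped like the part that bears clean_mid but turquoise is not meant.

How it is judged:
By the outcome, as a careful person would: the job done as asked, in the order asked, and still so for the second after the job is handed in, with the robot touching nothing.
It also fails if it takes over 53 s, if anything falls off the work surface, if the arm or the gripper's body presses on something with over 40 N, if the wrist force passes 120 N, or if a joint passes its speed limit or range.

### The arm

A 6-joint arm with a two-finger parallel gripper is mounted at the origin on the work surface. World frame = base frame: x ahead of the robot, y to its left, z up, the work surface at z = 0. Lengths are in m, angles in rad, forces in N, time in s.
With the tool pointing down it reaches from about 0.375 to 0.9 m from the base axis. Payload 3.1 kg.
Tool frame: the origin (TCP) lies midway between the tips of the shut fingers; the grasp point (between the pads) lies 19 mm behind it (manip.grasp_offset is the distance from the TCP to the grasp point, in m); z points along the fingers, y is the line along which they close (so a half turn about z gives the same grasp; the last joint's range is limited). The gripper opens to 85 mm and grips with 20 to 120 N. Pads are 22 mm wide; open, the fingers measure 114 mm over their backs; the gripper's body (76 mm by 85 mm) begins 54 mm behind the grasp point. The pads swing forward as they close: fully open they stand 13 mm farther back than shut.
Start: joints at [0.979, 0.527, 1.433, -0, 1.181, -0.178], TCP at [0.251, 0.572, 0.231] pointing down, gripper open.
Joint ranges: [-3.08, 3.08], [-0.75, 2.2], [0.22, 2.44], [-1.43, 4.57], [0, 2.65], [-2.85, 2.85]. Speed limits (rad/s): [2.79, 2.79, 3.14, 3.14, 3.14, 3.14].

### API

Orientations are given as a unit quaternion [x, y, z, w].
In Python, from station import sensors, cams, order, manip gives the robot as it stands.
- The arm moves only by the tool move_arm, never from a script. Its argument "targets" is a list of rows, each an object of numbers: "dx", "dy", "dz": the shift along the world's x, y, z normalised to -1 to 1, where 1 is 25 mm; "rx", "ry", "rz": the turn, a rotation vector about the world's x, y, z normalised to -1 to 1, where 1 is 30 degrees. A call has exactly 10 rows; each row shifts and turns the commanded pose from where the row before left it; what a row does not reach is not made up. A row lasts 1/8 s, in which the tool goes at most 62.5 mm and 10.7 degrees, less where a joint would pass 70% of its speed; a pose out of reach is approached as far as the arm can. A call with a number of a shift or a turn outside -1 to 1 is refused whole. A call with a gripper value outside its range is refused whole. "claw" is the opening in per cent of the stroke, from 0 (shut) to 100 (fully open), set as the call begins (left out, the last holds). The fingers move at their own pace and stop on an object; "newtons" is the grip in N (left out, the last holds). Time passes only in rows, so rows that do not move let the fingers close, or fill a call up. It gives the time, the measured TCP pose, the force, the opening and the grip force at its end, in the units of the state.
- sensors.sense(): the state, without advancing time (a new reading comes with each control period).
- cams.snapshot(name): name is "side" or "top"; returns the picture (480x640x3 uint8, red, green, blue); there is no depth.
- cams.camera_model(name): a dict with "fx", "fy", "cx", "cy" (pixels), "distortion" ([k1, k2, p1, p2, k3] as OpenCV has them; the pictures are not rectified), "extrinsics" (4x4, takes a point from world to camera coordinates). Camera axes: x right, y down, z forward; pixel columns grow to the right and rows downward; lengths in m; the calibration is good to about 2 mm. A picture is of the moment at which its call begins. camera_model takes no time and is no camera call.
- order.sign_off(): hands the job in; it is judged then, once.
The state is a dict: "t": time; "q": joint angles; "qd": joint speeds; "tau": joint torques, N m; "tcp_pos": TCP position; "tool_rot": TCP orientation; "force": force on the tool from outside, world axes, zero at the start; "ft_torque": the same for the moment, N m; "finger_gap": opening from 0.0 (shut) to 1.0 (fully open); "gripper_force": force on a finger pad.
Only numpy, scipy, OpenCV 4.12 (cv2) and the standard library are available. Lean on these libraries where they do the work, as an engineer would, in place of code of your own. Each camera call takes 0.05 s, during which the arm holds its last target. There are 200 camera calls.

## Working session

There is one attempt and no reset: what is moved stays moved. The work goes in short steps, Python scripts to look and compute and a tool call to move; the robot and the scene stay as the last step left them, time stands still between calls to the robot, and variables do not carry over. Pictures are saved under pics/ and viewed, at most 10 in all, crops included, and the job is handed in when it is done.

Besides the shell and the picture viewer there is one more tool, called after "Emit:" in YAML: its name, and indented under it one key for each argument. move_arm: Moves the arm, as the interface text tells. Scaled input: -1 to 1 covers 25 mm each way for a shift and 30 degrees each way for a turn. Its arguments: {"type":"object","properties":{"targets":{"type":"array"},"claw":{"type":"number"},"newtons":{"type":"number"}},"required":["targets"]}

```bash
ls; mkdir -p pics; python3 - <<'E'
from station import sensors,cams,manip
import cv2
for n in("top","side"):
    cv2.imwrite(f"pics/{n}0.png",cams.snapshot(n)[:,:,::-1]); m=cams.camera_model(n); print(n,m)
s=sensors.sense();print(s,manip.grasp_offset)
E
```

```text
pics
top {'fx': 445.25150361868765, 'fy': 445.25150361868765, 'cx': 323.9371154850701, 'cy': 244.6466619731013, 'distortion': array([-0.05215298,  0.        ,  0.        ,  0.        ,  0.        ]), 'extrinsics': array([[ 2.83485182e-02, -9.99589555e-01,  4.13309484e-03,
        -1.51648223e-02],
       [-9.94686327e-01, -2.86183696e-02, -9.88943868e-02,
         4.47058767e-01],
       [ 9.89720786e-02, -1.30762360e-03, -9.95089352e-01,
         1.41668003e+00],
       [ 0.00000000e+00,  0.00000000e+00,  0.00000000e+00,
         1.00000000e+00]])}
side {'fx': 550.0462830713178, 'fy': 550.0462830713178, 'cx': 330.3343648526087, 'cy': 245.8929663467512, 'distortion': array([-0.10649279,  0.        ,  0.        ,  0.        ,  0.        ]), 'extrinsics': array([[ 0.89890063, -0.43783487, -0.01668169, -0.38627598],
       [-0.31145197, -0.61172322, -0.72718111,  0.2348537 ],
       [ 0.30818067,  0.65885911, -0.68624292,  1.45695722],
       [ 0.        ,  0.        ,  0.        ,  1.        ]])}
{'t': 0.1, 'q': array([ 9.78486017e-01,  5.28409383e-01,  1.43377747e+00,  3.01976031e-07,
        1.18137567e+00, -1.78493584e-01]), 'qd': array([-1.78621106e-04, -2.59096149e-03, -2.74805949e-03, -3.96595530e-04,
       -1.36366032e-03, -8.69855873e-05]), 'tau': array([-4.04091961e-04, -4.43305635e+01, -1.78586984e+01, -2.42279129e-04,
        3.83719685e-03,  1.63992996e-05]), 'tcp_pos': array([0.25092362, 0.57172039, 0.23040818]), 'tool_rot': array([ 2.05435148e-01,  9.78670235e-01, -9.12635757e-04, -3.70397925e-04]), 'force': array([-0.22860228,  0.55994178,  0.05395949]), 'ft_torque': array([-0.03044271,  0.025472  ,  0.03046525]), 'gripper_force': 0.0, 'finger_gap': 0.9996241997818058} 0.0187
```

View pics/top0.png

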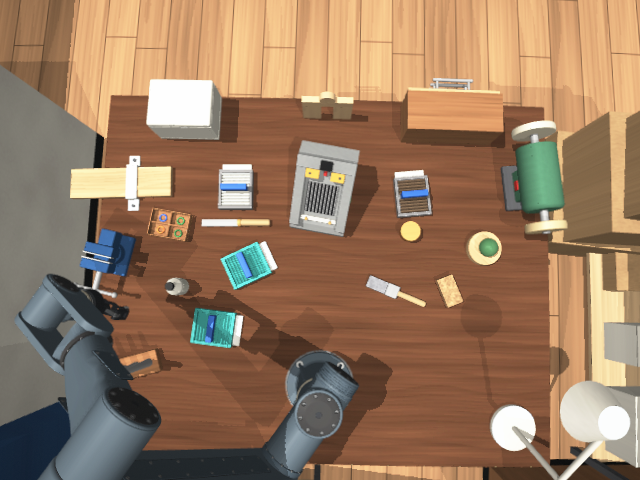

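View pics/side0.png

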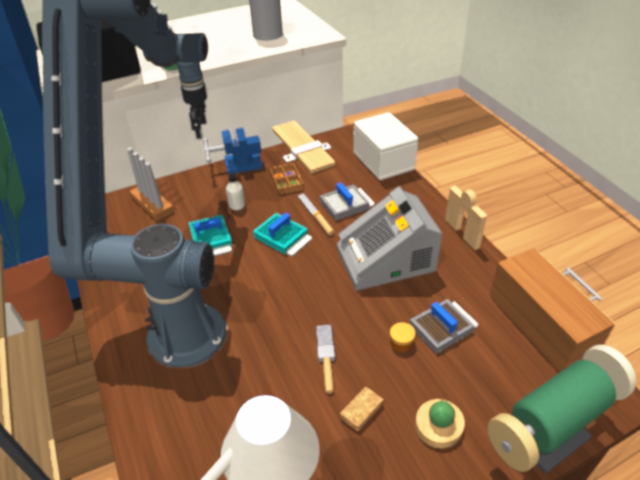

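The top view shows the clean cassette at (236,187) with its tongue up, the collector at (325,188), and the used cassette at (412,193). The turquoise look-alikes are at (248,265) and (217,328).

```bash
python3 - <<'E'
import cv2
t=cv2.imread("pics/top0.png");s=cv2.imread("pics/side0.png")
cv2.imwrite("pics/t1.png",cv2.resize(t[135:245,210:370],None,fx=5,fy=5,interpolation=cv2.INTER_CUBIC))
cv2.imwrite("pics/s1.png",cv2.resize(s[170:290,310:450],None,fx=5,fy=5,interpolation=cv2.INTER_CUBIC))
E
```

```text
(no output)
```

View pics/t1.png

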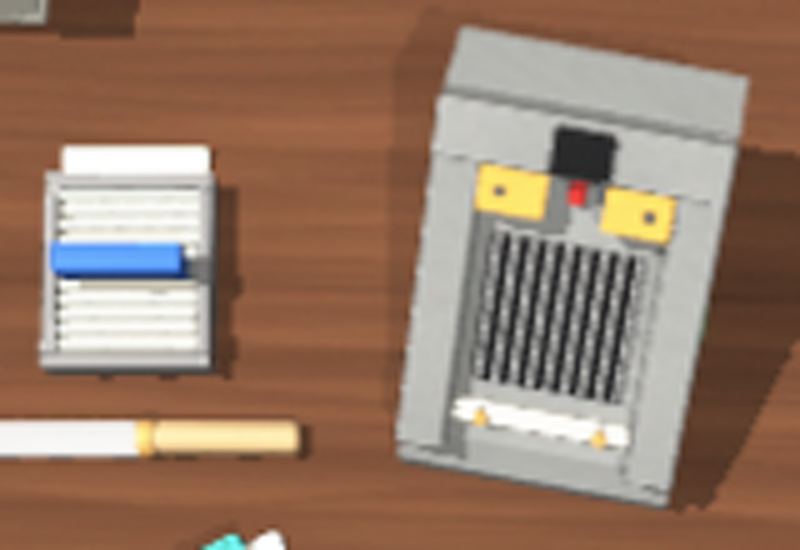

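View pics/s1.png

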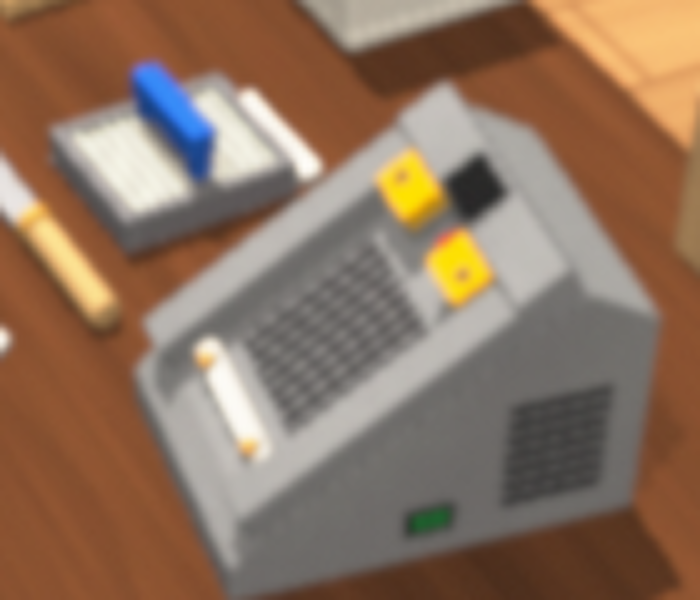

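The top crop shows the clean cassette's corners at about (45,172) and (212,366). The bay's lips are at (475–550,165–220) and (600–675,188–245), with the white rail at about (458–630,400–440). The side crop shows the same lips at about (410,190) and (460,268).

```bash
cat > h.py <<'E'
import numpy as np, cv2
from scipy.optimize import least_squares
from scipy.spatial.transform import Rotation as R
from station import sensors,cams
CM={n:cams.camera_model(n) for n in("top","side")}
def proj(n,P):
    m=CM[n];E=m["extrinsics"];K=np.array([[m["fx"],0,m["cx"]],[0,m["fy"],m["cy"]],[0,0,1]])
    return cv2.projectPoints(np.atleast_2d(P).astype(float),cv2.Rodrigues(E[:3,:3])[0],E[:3,3],K,m["distortion"])[0][:,0]
def bayR(yaw,pitch=35): return R.from_euler('z',yaw)*R.from_euler('y',-np.radians(pitch))
def uncrop(p,ox,oy,f=5): return (np.array(p,float)+.5)/f-.5+[ox,oy]
E
python3 - <<'E'
from h import *
T=lambda p:uncrop(p,210,135); S=lambda p:uncrop(p,310,170)
# clean cassette
c=[("top",(65,55,14),(45,172)),("top",(65,-55,14),(215,172)),("top",(87,48,-6),(62,146)),("top",(87,-48,-6),(210,146)),
("top",(10,42,52),(52,241)),("top",(10,-42,52),(183,243)),("top",(-10,-42,52),(183,277)),("top",(-10,42,52),(52,277)),
("side",(-65,55,14),(50,130)),("side",(65,55,14),(222,75)),("side",(-65,-55,14),(130,218)),("side",(65,-55,14),(298,160)),("side",(-65,-55,-14),(135,250))]
def res(p,full=False):
    A=R.from_euler('z',p[2]);r=[]
    for n,l,u in c: r.append(proj(n,A.apply(np.array(l)/1e3)+[p[0],p[1],.014])[0]-(T(u) if n=="top" else S(u)))
    return np.array(r) if full else np.ravel(r)
s=least_squares(res,[.65,.2,0],loss='soft_l1');print("clean",s.x,np.degrees(s.x[2]));print(res(s.x,1).round(1).tolist())
b=[("top",(71,58,28),(475,205)),("top",(71,18,28),(545,220)),("top",(71,-18,28),(600,228)),("top",(71,-58,28),(670,245)),
("top",(None,58,28),(480,165)),("top",(None,18,28),(550,172)),("top",(None,-18,28),(607,188)),("top",(None,-58,28),(675,200)),
("side",(71,58,28),(377,182)),("side",(None,58,28),(405,150)),("side",(None,18,28),(443,190)),
("side",(71,-18,28),(427,263)),("side",(None,-18,28),(455,232)),("side",(None,-58,28),(493,268)),("side",(71,-58,15),(465,305)),("side",(71,18,15),(410,226))]
def rb(p,full=False):
    A=bayR(p[3]);r=[]
    for n,l,u in b:
        l=np.array([p[4]*1e3 if l[0] is None else l[0],l[1],l[2]])/1e3
        r.append(proj(n,A.apply(l)+p[:3])[0]-(T(u) if n=="top" else S(u)))
    return np.array(r) if full else np.ravel(r)
s=least_squares(rb,[.62,0,.12,-.15,.098],loss='soft_l1');print("bay",s.x,np.degrees(s.x[3]));print(rb(s.x,1).round(1).tolist())
A=bayR(s.x[3])
for l in [(-65,0,10),(-65,48,10),(-65,-48,10),(77,0,6.5)]:
    P=A.apply(np.array(l)/1e3)+s.x[:3]; print(l,((proj("top",P)[0]-[210,135]+.5)*5-.5).round(),((proj("side",P)[0]-[310,170]+.5)*5-.5).round())
E
```

```text
clean [0.62323683 0.29155868 0.03881516] 2.2239446563698686
[[0.5, 0.1], [-0.1, -0.3], [0.6, 0.5], [-0.2, 0.1], [0.1, -0.1], [0.2, -0.8], [0.2, -1.4], [0.0, -1.1], [-0.5, -0.3], [-1.1, -0.9], [-0.7, 0.5], [0.4, -0.3], [-1.6, 0.7]]
bay [ 0.58596587  0.00941952  0.09870478 -0.14721505  0.09713302] -8.434801021496314
[[0.1, 0.4], [-0.6, -0.3], [0.3, 0.2], [-0.4, -0.9], [0.2, 0.1], [-0.4, 1.0], [0.3, -0.1], [0.1, -0.1], [-0.4, -1.2], [1.2, -0.4], [-1.0, 0.0], [-0.3, -1.1], [1.6, -0.6], [-0.3, 1.2], [-0.1, 1.9], [0.5, 0.8]]
(-65, 0, 10) [543. 415.] [241. 397.]
(-65, 48, 10) [468. 402.] [213. 343.]
(-65, -48, 10) [618. 428.] [269. 453.]
(77, 0, 6.5) [577. 202.] [440. 251.]
```

Emit:
move_arm:
  targets:
    - {"dx":0.99,"dy":-0.75,"rz":-0.142}
    - {"dx":0.99,"dy":-0.75,"rz":-0.142}
    - {"dx":0.99,"dy":-0.75,"rz":-0.142}
    - {"dx":0.99,"dy":-0.75,"rz":-0.142}
    - {"dx":0.99,"dy":-0.75,"rz":-0.142}
    - {"dx":0.99,"dy":-0.75,"rz":-0.142}
    - {"dx":0.99,"dy":-0.75,"rz":-0.142}
    - {"dx":0.99,"dy":-0.75,"rz":-0.142}
    - {"dx":0.99,"dy":-0.75,"rz":-0.142}
    - {"dx":0.99,"dy":-0.75,"rz":-0.142}
  claw: 100
  newtons: 60

```text
schema error: expected keys dx, dy, dz, rx, ry, rz
```

Emit:
move_arm:
  targets:
    - {"dx":0.99,"dy":-0.75,"dz":-0.3,"rz":-0.142}
    - {"dx":0.99,"dy":-0.75,"dz":-0.3,"rz":-0.142}
    - {"dx":0.99,"dy":-0.75,"dz":-0.4,"rz":-0.142}
    - {"dx":0.99,"dy":-0.75,"dz":-0.4,"rz":-0.142}
    - {"dx":0.99,"dy":-0.75,"dz":-0.5,"rz":-0.142}
    - {"dz":-0.7}
    - {"dz":-0.7}
    - {"dz":-0.7}
    - {"dz":-0.6}
    - {}

```text
schema error: expected keys dx, dy, dz, rx, ry, rz
```

All six keys are needed.

Emit:
move_arm:
  targets:
    - {"dx":0.99,"dy":-0.75,"dz":0,"rx":0,"ry":0,"rz":-0.142}
    - {"dx":0.99,"dy":-0.75,"dz":0,"rx":0,"ry":0,"rz":-0.142}
    - {"dx":0.99,"dy":-0.75,"dz":0,"rx":0,"ry":0,"rz":-0.142}
    - {"dx":0.99,"dy":-0.75,"dz":0,"rx":0,"ry":0,"rz":-0.142}
    - {"dx":0.99,"dy":-0.75,"dz":0,"rx":0,"ry":0,"rz":-0.142}
    - {"dx":0.99,"dy":-0.75,"dz":0,"rx":0,"ry":0,"rz":-0.142}
    - {"dx":0.99,"dy":-0.75,"dz":0,"rx":0,"ry":0,"rz":-0.142}
    - {"dx":0.99,"dy":-0.75,"dz":0,"rx":0,"ry":0,"rz":-0.142}
    - {"dx":0.99,"dy":-0.75,"dz":0,"rx":0,"ry":0,"rz":-0.142}
    - {"dx":0.99,"dy":-0.75,"dz":0,"rx":0,"ry":0,"rz":-0.142}
  claw: 100
  newtons: 60

```text
t: 1.35
tcp_pos: [0.4992, 0.3839, 0.2308]
tool_rot: [0.548, 0.837, -0.0, -0.0]
force: [-0.4, 0.7, -0.3]
finger_gap: 0.997
gripper_force: 0.0
```

Emit:
move_arm:
  targets:
    - {"dx":0.99,"dy":-0.75,"dz":-0.3,"rx":0,"ry":0,"rz":-0.142}
    - {"dx":0.99,"dy":-0.75,"dz":-0.3,"rx":0,"ry":0,"rz":-0.142}
    - {"dx":0.99,"dy":-0.75,"dz":-0.4,"rx":0,"ry":0,"rz":-0.142}
    - {"dx":0.99,"dy":-0.75,"dz":-0.4,"rx":0,"ry":0,"rz":-0.142}
    - {"dx":0.99,"dy":-0.75,"dz":-0.5,"rx":0,"ry":0,"rz":-0.142}
    - {"dx":0,"dy":0,"dz":-0.7,"rx":0,"ry":0,"rz":0}
    - {"dx":0,"dy":0,"dz":-0.7,"rx":0,"ry":0,"rz":0}
    - {"dx":0,"dy":0,"dz":-0.7,"rx":0,"ry":0,"rz":0}
    - {"dx":0,"dy":0,"dz":-0.6,"rx":0,"ry":0,"rz":0}
    - {"dx":0,"dy":0,"dz":0,"rx":0,"ry":0,"rz":0}

```text
t: 2.6
tcp_pos: [0.621, 0.2912, 0.1145]
tool_rot: [0.692, 0.722, -0.002, -0.001]
force: [-0.2, -0.9, -0.4]
finger_gap: 1.0
gripper_force: 0.0
```

Emit:
move_arm:
  targets:
    - {"dx":0.08,"dy":0,"dz":-0.7,"rx":0,"ry":0,"rz":0}
    - {"dx":0,"dy":0,"dz":-0.7,"rx":0,"ry":0,"rz":0}
    - {"dx":0,"dy":0,"dz":-0.7,"rx":0,"ry":0,"rz":0}
    - {"dx":0,"dy":0,"dz":-0.5,"rx":0,"ry":0,"rz":0}
    - {"dx":0,"dy":0,"dz":-0.3,"rx":0,"ry":0,"rz":0}
    - {"dx":0,"dy":0,"dz":-0.2,"rx":0,"ry":0,"rz":0}
    - {"dx":0,"dy":0,"dz":-0.12,"rx":0,"ry":0,"rz":0}
    - {"dx":0,"dy":0,"dz":0,"rx":0,"ry":0,"rz":0}
    - {"dx":0,"dy":0,"dz":0,"rx":0,"ry":0,"rz":0}
    - {"dx":0,"dy":0,"dz":0,"rx":0,"ry":0,"rz":0}

```text
t: 3.85
tcp_pos: [0.6248, 0.2911, 0.0363]
tool_rot: [0.692, 0.722, 0.0, 0.0]
force: [0.7, 0.2, 0.0]
finger_gap: 1.001
gripper_force: 0.0
```

Emit:
move_arm:
  targets:
    - {"dx":0,"dy":0,"dz":0,"rx":0,"ry":0,"rz":0}
    - {"dx":0,"dy":0,"dz":0,"rx":0,"ry":0,"rz":0}
    - {"dx":0,"dy":0,"dz":0,"rx":0,"ry":0,"rz":0}
    - {"dx":0,"dy":0,"dz":0,"rx":0,"ry":0,"rz":0}
    - {"dx":0,"dy":0,"dz":0,"rx":0,"ry":0,"rz":0}
    - {"dx":0,"dy":0,"dz":0,"rx":0,"ry":0,"rz":0}
    - {"dx":0,"dy":0,"dz":0,"rx":0,"ry":0,"rz":0}
    - {"dx":0,"dy":0,"dz":0,"rx":0,"ry":0,"rz":0}
    - {"dx":0,"dy":0,"dz":0,"rx":0,"ry":0,"rz":0}
    - {"dx":0,"dy":0,"dz":0,"rx":0,"ry":0,"rz":0}
  claw: 0
  newtons: 60

```text
t: 5.1
tcp_pos: [0.6245, 0.291, 0.036]
tool_rot: [0.692, 0.722, 0.0, -0.0]
force: [-0.0, 0.8, 3.4]
finger_gap: 0.226
gripper_force: 60.3
```

```bash
cat >> h.py <<'E'
BAY=dict(p=np.array([.5860,.0094,.0987]),yaw=-.1472)
# grasp: cassette mid in tool frame
_G=R.from_quat([.692,.722,0,0]); RC=_G.inv()*R.from_euler('z',np.radians(2.4))   # cassette rot in tool
TC=_G.inv().apply(np.array([.6245,.2913,.014])-np.array([.6245,.2910,.036]))     # cassette mid in tool
def state():
    s=sensors.sense();A=R.from_quat(s["tool_rot"]);p=A.apply(TC)+s["tcp_pos"];C=A*RC;B=bayR(BAY["yaw"])
    tip=p+C.apply([.087,0,-.010])
    e=(B.inv()*C).as_euler('yxz',degrees=True)
    return s,p,C,B.inv().apply(tip-BAY["p"])*1e3,B.inv().apply(p-BAY["p"])*1e3,e,B.inv().apply(s["force"])
def goto(tip,th):
    "tongue tip (mm, bay frame), pitch th deg (plain end raised) -> deltas in units"
    s,p,C,*_=state();B=bayR(BAY["yaw"]);C2=B*R.from_euler('y',np.radians(th));A2=C2*RC.inv()
    mid=BAY["p"]+B.apply(np.array(tip)/1e3)-C2.apply([.087,0,-.010]);tcp=mid-A2.apply(TC)
    d=(tcp-s["tcp_pos"])/.025;rv=np.degrees((A2*R.from_quat(s["tool_rot"]).inv()).as_rotvec())/30
    print("tcp",tcp.round(4),"d",d.round(3),"r",rv.round(3))
def show():
    s,p,C,tip,mid,e,f=state();print("t",round(s["t"],2),"tip",tip.round(1),"mid",mid.round(1),"pitch,roll,yaw",e.round(1),"F bay",f.round(1))
E
python3 - <<'E'
from h import *
show();goto((45,0,80),9)
E
```

```text
t 5.1 tip [  13.   300.8 -124.7] mid [-51.3 284.5 -67.5] pitch,roll,yaw [34.5  6.2  8.9] F bay [1.8 0.8 2.9]
tcp [0.4858 0.024  0.1807] d [ -5.548 -10.683   5.787] r [-0.046 -0.867 -0.354]
```

Emit:
move_arm:
  targets:
    - {"dx":0,"dy":0,"dz":0.3,"rx":0,"ry":0,"rz":0}
    - {"dx":0,"dy":0,"dz":0.9,"rx":0,"ry":0,"rz":0}
    - {"dx":0,"dy":0,"dz":0.95,"rx":0,"ry":0,"rz":0}
    - {"dx":0,"dy":0,"dz":0.95,"rx":0,"ry":0,"rz":0}
    - {"dx":-0.5,"dy":0,"dz":0.95,"rx":0,"ry":0,"rz":0}
    - {"dx":-0.5,"dy":-0.9,"dz":0.95,"rx":-0.0046,"ry":-0.0867,"rz":-0.0354}
    - {"dx":-0.5,"dy":-0.9,"dz":0.95,"rx":-0.0046,"ry":-0.0867,"rz":-0.0354}
    - {"dx":-0.5,"dy":-0.9,"dz":0.95,"rx":-0.0046,"ry":-0.0867,"rz":-0.0354}
    - {"dx":-0.5,"dy":-0.9,"dz":0.9,"rx":-0.0046,"ry":-0.0867,"rz":-0.0354}
    - {"dx":-0.5,"dy":-0.9,"dz":0,"rx":-0.0046,"ry":-0.0867,"rz":-0.0354}

```text
t: 6.35
tcp_pos: [0.5498, 0.1779, 0.2325]
tool_rot: [0.72, 0.684, 0.076, 0.087]
force: [1.3, -0.3, -4.3]
finger_gap: 0.225
gripper_force: 59.5
```

Emit:
move_arm:
  targets:
    - {"dx":-0.5,"dy":-0.9,"dz":0,"rx":-0.0046,"ry":-0.0867,"rz":-0.0354}
    - {"dx":-0.5,"dy":-0.9,"dz":0,"rx":-0.0046,"ry":-0.0867,"rz":-0.0354}
    - {"dx":-0.5,"dy":-0.9,"dz":0,"rx":-0.0046,"ry":-0.0867,"rz":-0.0354}
    - {"dx":-0.5,"dy":-0.9,"dz":0,"rx":-0.0046,"ry":-0.0867,"rz":-0.0354}
    - {"dx":-0.5,"dy":-0.9,"dz":0,"rx":-0.0046,"ry":-0.0867,"rz":-0.0354}
    - {"dx":0,"dy":-0.9,"dz":-0.4,"rx":0,"ry":0,"rz":0}
    - {"dx":0,"dy":-0.5,"dz":-0.5,"rx":0,"ry":0,"rz":0}
    - {"dx":0,"dy":-0.25,"dz":-0.5,"rx":0,"ry":0,"rz":0}
    - {"dx":0,"dy":0,"dz":-0.4,"rx":0,"ry":0,"rz":0}
    - {"dx":0,"dy":0,"dz":0,"rx":0,"ry":0,"rz":0}

```text
t: 7.6
tcp_pos: [0.486, 0.0251, 0.1847]
tool_rot: [0.738, 0.637, 0.146, 0.169]
force: [0.8, -0.1, -3.8]
finger_gap: 0.223
gripper_force: 59.6
```

```bash
python3 - <<'E'
from h import *
show();goto((62,0,14),9)
a=cams.snapshot("top");b=cams.snapshot("side")
cv2.imwrite("pics/top2.png",a[:,:,::-1]);cv2.imwrite("pics/side2.png",b[:,:,::-1])
f=lambda i,y,x:cv2.resize(i[y:y+100,x:x+140],None,fx=4,fy=4,interpolation=cv2.INTER_CUBIC)[:,:,::-1]
cv2.imwrite("pics/c2.png",cv2.resize(a[130:250,250:410],None,fx=5,fy=5,interpolation=cv2.INTER_CUBIC)[:,:,::-1])
E
```

```text
t 7.6 tip [47.2  1.1 83. ] mid [-37.1   1.1 106.8] pitch,roll,yaw [ 9.2  0.  -0. ] F bay [-1.5  0.1 -3.6]
tcp [0.537  0.0164 0.1363] d [ 2.041 -0.349 -1.934] r [-0.001 -0.006  0.   ]
```

View pics/c2.png

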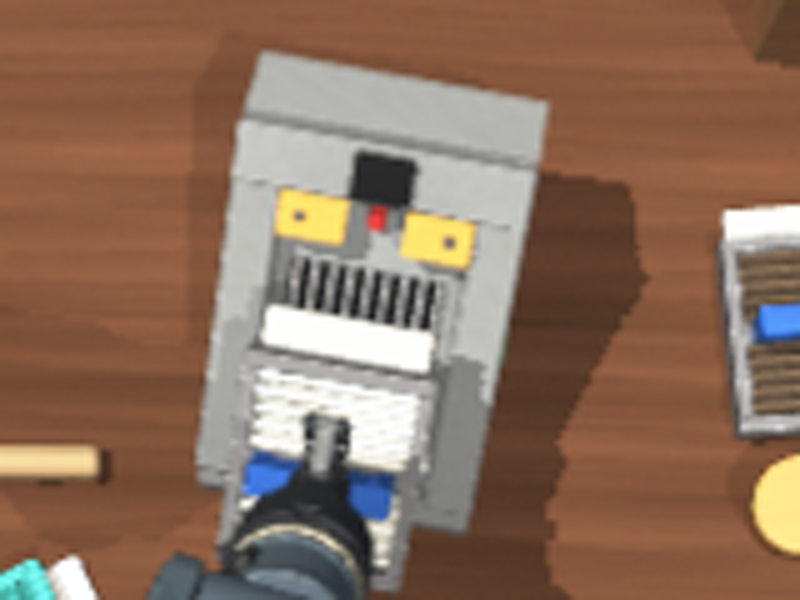

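The top crop shows the held cassette above the bay, with its tongue's front edge running from about (267,305) to (437,338). The lips and red pin are visible above it. I'll check this against the predicted positions.

```bash
python3 - <<'E'
from h import *
s,p,C,tip,mid,e,f=state()
cr=lambda P:((proj("top",P)-[250,130]+.5)*5-.5).round(1).tolist()
for l in [(87,48,-6),(87,-48,-6),(65,55,14),(65,-55,14),(10,42,52),(10,-42,52)]: print(l,cr(p+C.apply(np.array(l)/1e3)))
B=bayR(BAY["yaw"])
for l in [(71,58,28),(71,18,28),(71,-18,28),(71,-58,28),(98,58,28),(98,-58,28)]: print(l,cr(BAY["p"]+B.apply(np.array(l)/1e3)))
a=cv2.imread("pics/side2.png")
cv2.imwrite("pics/d2.png",cv2.resize(a[150:290,300:460],None,fx=5,fy=4.2,interpolation=cv2.INTER_CUBIC))
E
```

```text
(87, 48, -6) [[271.6, 305.7]]
(87, -48, -6) [[436.4, 334.4]]
(65, 55, 14) [[249.9, 348.8]]
(65, -55, 14) [[440.4, 382.2]]
(10, 42, 52) [[250.6, 463.4]]
(10, -42, 52) [[398.0, 489.3]]
(71, 58, 28) [[275.5, 232.0]]
(71, 18, 28) [[341.9, 243.5]]
(71, -18, 28) [[401.7, 254.0]]
(71, -58, 28) [[468.3, 265.6]]
(98, 58, 28) [[281.2, 189.1]]
(98, -58, 28) [[475.9, 223.0]]
```

View pics/d2.png

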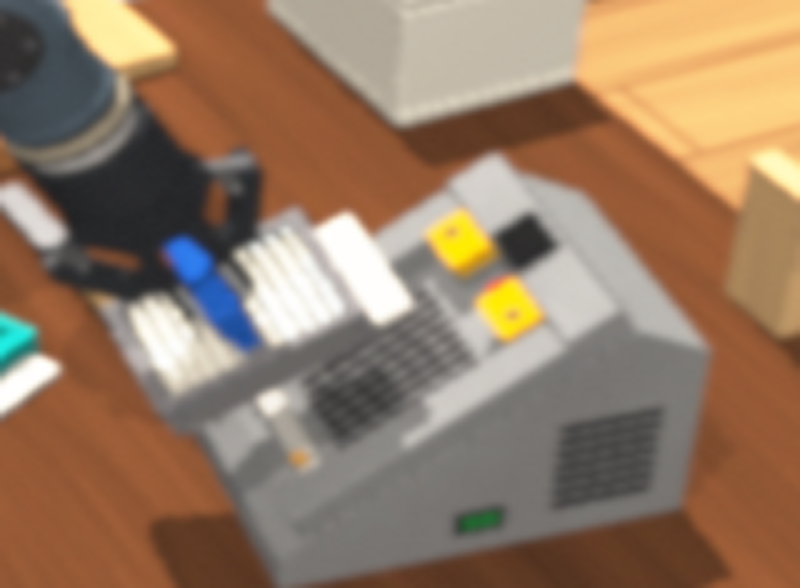

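The cassette sits about 1–2 mm to +y of my model. The side crop shows it level across and clear of the rail. I'll lower it into the bay below the lips.

Emit:
move_arm:
  targets:
    - {"dx":0.27,"dy":-0.053,"dz":-0.258,"rx":0,"ry":0,"rz":0}
    - {"dx":0.27,"dy":-0.053,"dz":-0.258,"rx":0,"ry":0,"rz":0}
    - {"dx":0.27,"dy":-0.053,"dz":-0.258,"rx":0,"ry":0,"rz":0}
    - {"dx":0.27,"dy":-0.053,"dz":-0.258,"rx":0,"ry":0,"rz":0}
    - {"dx":0.27,"dy":-0.053,"dz":-0.258,"rx":0,"ry":0,"rz":0}
    - {"dx":0.27,"dy":-0.053,"dz":-0.258,"rx":0,"ry":0,"rz":0}
    - {"dx":0.27,"dy":-0.053,"dz":-0.258,"rx":0,"ry":0,"rz":0}
    - {"dx":0.1,"dy":-0.02,"dz":-0.09,"rx":0,"ry":0,"rz":0}
    - {"dx":0.04,"dy":-0.009,"dz":-0.04,"rx":0,"ry":0,"rz":0}
    - {"dx":0,"dy":0,"dz":0,"rx":0,"ry":0,"rz":0}

```text
t: 8.95
tcp_pos: [0.5376, 0.0148, 0.1374]
tool_rot: [0.738, 0.637, 0.147, 0.17]
force: [-0.3, 0.5, -4.1]
finger_gap: 0.22
gripper_force: 59.5
```

```bash
python3 - <<'E'
from h import *
show();goto((62,-1.3,3),9)
a=cams.snapshot("top");b=cams.snapshot("side")
cv2.imwrite("pics/top3.png",a[:,:,::-1]);cv2.imwrite("pics/side3.png",b[:,:,::-1])
f=lambda i,y,x,h,w:cv2.resize(i[y:y+h,x:x+w],(400,400*h//w),interpolation=cv2.INTER_CUBIC)[:,:,::-1]
cv2.imwrite("pics/c3.png",np.hstack([f(a,145,285,110,80),f(b,165,340,110,80)]))
s,p,C,*_=state();cr=lambda P:((proj("top",P)-[285,145]+.5)*5-.5).round(1).tolist()
for l in [(87,48,-6),(87,-48,-6),(65,55,14),(65,-55,14),(10,42,52),(10,-42,52)]: print(l,cr(p+C.apply(np.array(l)/1e3)))
B=bayR(BAY["yaw"])
for l in [(71,58,28),(71,18,28),(71,-18,28),(71,-58,28),(0,58,24),(0,-58,24)]: print(l,cr(BAY["p"]+B.apply(np.array(l)/1e3)))
E
```

```text
t 8.95 tip [63.3 -1.5 14.4] mid [-21.1  -1.5  37.9] pitch,roll,yaw [ 9. -0. -0.] F bay [-2.7  0.4 -3.1]
tcp [0.5431 0.0141 0.1273] d [ 0.218 -0.026 -0.404] r [-0.  0.  0.]
(87, 48, -6) [[120.0, 165.7]]
(87, -48, -6) [[278.1, 193.3]]
(65, 55, 14) [[99.3, 206.5]]
(65, -55, 14) [[282.1, 238.5]]
(10, 42, 52) [[100.3, 315.5]]
(10, -42, 52) [[241.7, 340.3]]
(71, 58, 28) [[100.5, 157.0]]
(71, 18, 28) [[166.9, 168.5]]
(71, -18, 28) [[226.7, 179.0]]
(71, -58, 28) [[293.3, 190.6]]
(0, 58, 24) [[86.8, 263.4]]
(0, -58, 24) [[274.3, 296.2]]
```

View pics/c3.png

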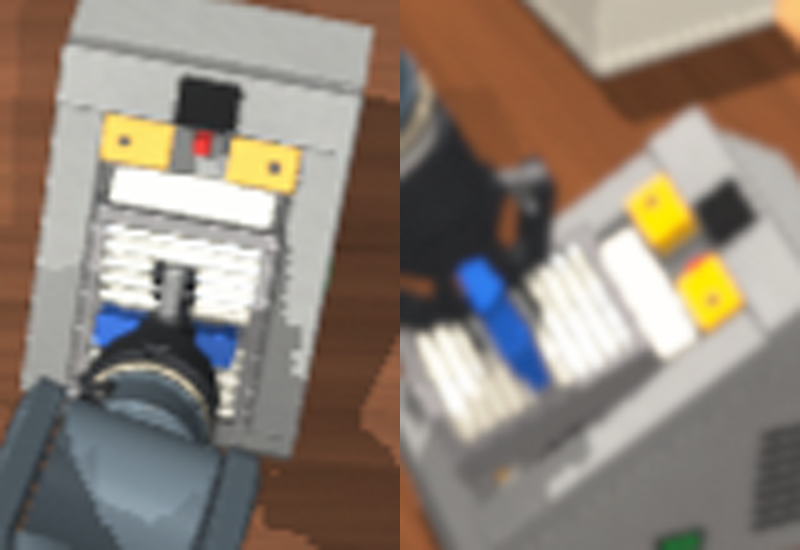

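The tongue's edge at (112,168)–(276,195) lies about 2–3 mm to +y of the bay's centreline. The gap is visible on the right side only. I'll shift by −2.2 mm and lower to mid-slot height.

Emit:
move_arm:
  targets:
    - {"dx":-0.006,"dy":-0.044,"dz":0,"rx":0,"ry":0,"rz":0}
    - {"dx":-0.006,"dy":-0.044,"dz":0,"rx":0,"ry":0,"rz":0}
    - {"dx":0.045,"dy":-0.007,"dz":-0.066,"rx":0,"ry":0,"rz":0}
    - {"dx":0.045,"dy":-0.007,"dz":-0.066,"rx":0,"ry":0,"rz":0}
    - {"dx":0.045,"dy":-0.007,"dz":-0.066,"rx":0,"ry":0,"rz":0}
    - {"dx":0.045,"dy":-0.007,"dz":-0.066,"rx":0,"ry":0,"rz":0}
    - {"dx":0,"dy":0,"dz":0,"rx":0,"ry":0,"rz":0}
    - {"dx":0,"dy":0,"dz":0,"rx":0,"ry":0,"rz":0}
    - {"dx":0,"dy":0,"dz":0,"rx":0,"ry":0,"rz":0}
    - {"dx":0,"dy":0,"dz":0,"rx":0,"ry":0,"rz":0}

```text
t: 10.3
tcp_pos: [0.542, 0.0118, 0.1309]
tool_rot: [0.738, 0.637, 0.147, 0.17]
force: [-0.1, 0.4, -4.1]
finger_gap: 0.222
gripper_force: 59.6
```

```bash
cat >> h.py <<'E'
TC=TC+RC.apply([0,.0022,0]); BAY["p"]=BAY["p"]+bayR(BAY["yaw"]).apply([0,-.0012,0])
E
python3 - <<'E'
from h import *
show();print(sensors.sense()["ft_torque"].round(2))
E
```

```text
t 10.3 tip [63.4 -0.4  6.3] mid [-20.9  -0.4  29.8] pitch,roll,yaw [ 9. -0. -0.] F bay [-2.4  0.4 -3.3]
[ 0.08  0.55 -0.02]
```

Emit:
move_arm:
  targets:
    - {"dx":0.022,"dy":-0.003,"dz":-0.033,"rx":0,"ry":0,"rz":0}
    - {"dx":0.022,"dy":-0.003,"dz":-0.033,"rx":0,"ry":0,"rz":0}
    - {"dx":0.022,"dy":-0.003,"dz":-0.033,"rx":0,"ry":0,"rz":0}
    - {"dx":0,"dy":0,"dz":0,"rx":0,"ry":0,"rz":0}
    - {"dx":0,"dy":0,"dz":0,"rx":0,"ry":0,"rz":0}
    - {"dx":0,"dy":0,"dz":0,"rx":0,"ry":0,"rz":0}
    - {"dx":0,"dy":0,"dz":0,"rx":0,"ry":0,"rz":0}
    - {"dx":0,"dy":0,"dz":0,"rx":0,"ry":0,"rz":0}
    - {"dx":0,"dy":0,"dz":0,"rx":0,"ry":0,"rz":0}
    - {"dx":0,"dy":0,"dz":0,"rx":0,"ry":0,"rz":0}

```text
t: 11.55
tcp_pos: [0.5423, 0.012, 0.1291]
tool_rot: [0.738, 0.637, 0.147, 0.171]
force: [-9.4, 0.2, 5.6]
finger_gap: 0.224
gripper_force: 62.1
```

```bash
python3 - <<'E'
from h import *
show();print(sensors.sense()["ft_torque"].round(2))
E
```

```text
t 11.55 tip [62.7 -0.1  4.7] mid [-21.7  -0.1  28.2] pitch,roll,yaw [ 9. -0. -0.] F bay [-4.5 -1.2  9.9]
[-0.1   0.08 -0.11]
```

Floor contact is felt at about 0.8 mm above the model. I'll back off about 1 mm clear and slide under the lips.

Emit:
move_arm:
  targets:
    - {"dx":-0.028,"dy":0.004,"dz":0.041,"rx":0,"ry":0,"rz":0}
    - {"dx":-0.028,"dy":0.004,"dz":0.041,"rx":0,"ry":0,"rz":0}
    - {"dx":0.065,"dy":-0.01,"dz":0.046,"rx":0,"ry":0,"rz":0}
    - {"dx":0.065,"dy":-0.01,"dz":0.046,"rx":0,"ry":0,"rz":0}
    - {"dx":0.065,"dy":-0.01,"dz":0.046,"rx":0,"ry":0,"rz":0}
    - {"dx":0.065,"dy":-0.01,"dz":0.046,"rx":0,"ry":0,"rz":0}
    - {"dx":0.065,"dy":-0.01,"dz":0.046,"rx":0,"ry":0,"rz":0}
    - {"dx":0.065,"dy":-0.01,"dz":0.046,"rx":0,"ry":0,"rz":0}
    - {"dx":0,"dy":0,"dz":0,"rx":0,"ry":0,"rz":0}
    - {"dx":0,"dy":0,"dz":0,"rx":0,"ry":0,"rz":0}

```text
t: 12.8
tcp_pos: [0.5523, 0.0102, 0.1374]
tool_rot: [0.738, 0.637, 0.147, 0.171]
force: [-1.3, -0.1, -3.5]
finger_gap: 0.224
gripper_force: 59.9
```

```bash
cat >> h.py <<'E'
BAY["p"]=BAY["p"]+bayR(BAY["yaw"]).apply([0,0,.0008])
E
python3 - <<'E'
from h import *
show();print(sensors.sense()["ft_torque"].round(2))
E
```

```text
t 12.8 tip [75.8 -0.5  5. ] mid [-8.6 -0.5 28.4] pitch,roll,yaw [ 9. -0. -0.] F bay [-3.  -0.3 -2.1]
[0.   0.57 0.04]
```

Emit:
move_arm:
  targets:
    - {"dx":0.049,"dy":-0.007,"dz":0.034,"rx":0,"ry":0,"rz":0}
    - {"dx":0.049,"dy":-0.007,"dz":0.034,"rx":0,"ry":0,"rz":0}
    - {"dx":0.049,"dy":-0.007,"dz":0.034,"rx":0,"ry":0,"rz":0}
    - {"dx":0.049,"dy":-0.007,"dz":0.034,"rx":0,"ry":0,"rz":0}
    - {"dx":0.049,"dy":-0.007,"dz":0.034,"rx":0,"ry":0,"rz":0}
    - {"dx":0.049,"dy":-0.007,"dz":0.034,"rx":0,"ry":0,"rz":0}
    - {"dx":0,"dy":0,"dz":0,"rx":0,"ry":0,"rz":0}
    - {"dx":0,"dy":0,"dz":0,"rx":0,"ry":0,"rz":0}
    - {"dx":0,"dy":0,"dz":0,"rx":0,"ry":0,"rz":0}
    - {"dx":0,"dy":0,"dz":0,"rx":0,"ry":0,"rz":0}

```text
t: 14.05
tcp_pos: [0.5558, 0.01, 0.1407]
tool_rot: [0.738, 0.637, 0.145, 0.167]
force: [-7.2, -0.6, -3.5]
finger_gap: 0.22
gripper_force: 60.1
```

```bash
python3 - <<'E'
from h import *
show();print(sensors.sense()["ft_torque"].round(2))
E
```

```text
t 14.05 tip [80.1 -0.2  4.9] mid [-4.  -0.1 29.1] pitch,roll,yaw [ 9.4  0.  -0. ] F bay [-7.8 -1.6  1.2]
[-0.08  1.51 -0.28]
```

Emit:
move_arm:
  targets:
    - {"dx":0.049,"dy":-0.007,"dz":0.034,"rx":0,"ry":0,"rz":0}
    - {"dx":0.049,"dy":-0.007,"dz":0.034,"rx":0,"ry":0,"rz":0}
    - {"dx":0.049,"dy":-0.007,"dz":0.034,"rx":0,"ry":0,"rz":0}
    - {"dx":0.049,"dy":-0.007,"dz":0.034,"rx":0,"ry":0,"rz":0}
    - {"dx":0.049,"dy":-0.007,"dz":0.034,"rx":0,"ry":0,"rz":0}
    - {"dx":0.049,"dy":-0.007,"dz":0.034,"rx":0,"ry":0,"rz":0}
    - {"dx":0,"dy":0,"dz":0,"rx":0,"ry":0,"rz":0}
    - {"dx":0,"dy":0,"dz":0,"rx":0,"ry":0,"rz":0}
    - {"dx":0,"dy":0,"dz":0,"rx":0,"ry":0,"rz":0}
    - {"dx":0,"dy":0,"dz":0,"rx":0,"ry":0,"rz":0}

```text
t: 15.3
tcp_pos: [0.5608, 0.0094, 0.1447]
tool_rot: [0.739, 0.637, 0.143, 0.165]
force: [-11.2, -0.7, -3.5]
finger_gap: 0.225
gripper_force: 60.5
```

```bash
python3 - <<'E'
from h import *
show();print(sensors.sense()["ft_torque"].round(2))
E
```

```text
t 15.3 tip [86.3 -0.1  4.9] mid [ 2.3  0.  29.5] pitch,roll,yaw [ 9.7  0.  -0.1] F bay [-11.   -2.3   3.4]
[-0.1   1.97 -0.45]
```

Emit:
move_arm:
  targets:
    - {"dx":0.032,"dy":-0.005,"dz":0.023,"rx":0,"ry":0,"rz":0}
    - {"dx":0.032,"dy":-0.005,"dz":0.023,"rx":0,"ry":0,"rz":0}
    - {"dx":0.032,"dy":-0.005,"dz":0.023,"rx":0,"ry":0,"rz":0}
    - {"dx":0.032,"dy":-0.005,"dz":0.023,"rx":0,"ry":0,"rz":0}
    - {"dx":0.032,"dy":-0.005,"dz":0.023,"rx":0,"ry":0,"rz":0}
    - {"dx":0.032,"dy":-0.005,"dz":0.023,"rx":0,"ry":0,"rz":0}
    - {"dx":0,"dy":0,"dz":0,"rx":0,"ry":0,"rz":0}
    - {"dx":0,"dy":0,"dz":0,"rx":0,"ry":0,"rz":0}
    - {"dx":0,"dy":0,"dz":0,"rx":0,"ry":0,"rz":0}
    - {"dx":0,"dy":0,"dz":0,"rx":0,"ry":0,"rz":0}

```text
t: 16.55
tcp_pos: [0.5626, 0.0092, 0.1465]
tool_rot: [0.739, 0.638, 0.141, 0.162]
force: [-15.2, -1.3, -2.8]
finger_gap: 0.227
gripper_force: 60.7
```

```bash
python3 - <<'E'
from h import *
show();print(sensors.sense()["ft_torque"].round(2))
E
```

```text
t 16.55 tip [88.5  0.   4.8] mid [ 4.6  0.1 30. ] pitch,roll,yaw [10.2  0.1 -0.1] F bay [-13.7  -3.5   6.2]
[-0.23  2.56 -0.47]
```

```bash
python3 - <<'E'
from h import *
goto((91,0,4.6),5);goto((93,0,4.2),0)
E
```

```text
tcp [0.5658 0.0087 0.1395] d [ 0.128 -0.021 -0.279] r [-0.028 -0.17   0.   ]
tcp [0.5693 0.0081 0.1324] d [ 0.27  -0.042 -0.563] r [-0.053 -0.334  0.   ]
```

Emit:
move_arm:
  targets:
    - {"dx":0.016,"dy":-0.003,"dz":-0.035,"rx":-0.0035,"ry":-0.021,"rz":0}
    - {"dx":0.016,"dy":-0.003,"dz":-0.035,"rx":-0.0035,"ry":-0.021,"rz":0}
    - {"dx":0.016,"dy":-0.003,"dz":-0.035,"rx":-0.0035,"ry":-0.021,"rz":0}
    - {"dx":0.016,"dy":-0.003,"dz":-0.035,"rx":-0.0035,"ry":-0.021,"rz":0}
    - {"dx":0.016,"dy":-0.003,"dz":-0.035,"rx":-0.0035,"ry":-0.021,"rz":0}
    - {"dx":0.016,"dy":-0.003,"dz":-0.035,"rx":-0.0035,"ry":-0.021,"rz":0}
    - {"dx":0.016,"dy":-0.003,"dz":-0.035,"rx":-0.0035,"ry":-0.021,"rz":0}
    - {"dx":0.016,"dy":-0.003,"dz":-0.035,"rx":-0.0035,"ry":-0.021,"rz":0}
    - {"dx":0,"dy":0,"dz":0,"rx":0,"ry":0,"rz":0}
    - {"dx":0,"dy":0,"dz":0,"rx":0,"ry":0,"rz":0}

```text
t: 17.8
tcp_pos: [0.5652, 0.0095, 0.1392]
tool_rot: [0.732, 0.631, 0.17, 0.195]
force: [-19.0, -1.4, -2.0]
finger_gap: 0.226
gripper_force: 61.3
```

```bash
python3 - <<'E'
from h import *
show();print(sensors.sense()["ft_torque"].round(2));goto((93,0,4),0)
E
```

```text
t 17.8 tip [90.2  0.7  4.7] mid [ 4.4  0.8 22.3] pitch,roll,yaw [ 5.   0.1 -0.1] F bay [-16.4  -4.2   9.1]
[-0.25  2.81 -0.73]
tcp [0.5694 0.0081 0.1323] d [ 0.17  -0.057 -0.276] r [-0.03  -0.165 -0.   ]
```

Emit:
move_arm:
  targets:
    - {"dx":0.016,"dy":-0.007,"dz":-0.035,"rx":-0.0035,"ry":-0.021,"rz":0}
    - {"dx":0.016,"dy":-0.007,"dz":-0.035,"rx":-0.0035,"ry":-0.021,"rz":0}
    - {"dx":0.016,"dy":-0.007,"dz":-0.035,"rx":-0.0035,"ry":-0.021,"rz":0}
    - {"dx":0.016,"dy":-0.007,"dz":-0.035,"rx":-0.0035,"ry":-0.021,"rz":0}
    - {"dx":0.016,"dy":-0.007,"dz":-0.035,"rx":-0.0035,"ry":-0.021,"rz":0}
    - {"dx":0.016,"dy":-0.007,"dz":-0.035,"rx":-0.0035,"ry":-0.021,"rz":0}
    - {"dx":0.016,"dy":-0.007,"dz":-0.035,"rx":-0.0035,"ry":-0.021,"rz":0}
    - {"dx":0.016,"dy":-0.007,"dz":-0.035,"rx":-0.0035,"ry":-0.021,"rz":0}
    - {"dx":0,"dy":0,"dz":0,"rx":0,"ry":0,"rz":0}
    - {"dx":0,"dy":0,"dz":0,"rx":0,"ry":0,"rz":0}

```text
t: 19.05
tcp_pos: [0.5659, 0.0084, 0.1384]
tool_rot: [0.727, 0.628, 0.177, 0.212]
force: [-20.0, 11.4, -14.9]
finger_gap: 0.224
gripper_force: 61.1
```

```bash
python3 - <<'E'
from h import *
show();print(sensors.sense()["ft_torque"].round(2))
b=cams.snapshot("side");cv2.imwrite("pics/s4.png",cv2.resize(b[165:285,320:460],(700,600),interpolation=cv2.INTER_CUBIC)[:,:,::-1])
s,p,C,*_=state();cr=lambda P:((proj("side",P)-[320,165]+.5)*5-.5).round(0).tolist()
B=bayR(BAY["yaw"])
for l in [(-65,-55,14),(65,-55,14),(-65,55,14)]: print(l,cr(p+C.apply(np.array(l)/1e3)))
E
```

```text
t 19.05 tip [91.9 -0.3  6.6] mid [ 5.5 -0.4 21. ] pitch,roll,yaw [ 2.9 -0.5  0.2] F bay [-26.1   8.4   0.2]
[2.11 4.85 0.58]
(-65, -55, 14) [[206.0, 457.0]]
(65, -55, 14) [[399.0, 321.0]]
(-65, 55, 14) [[142.0, 333.0]]
```

View pics/s4.png

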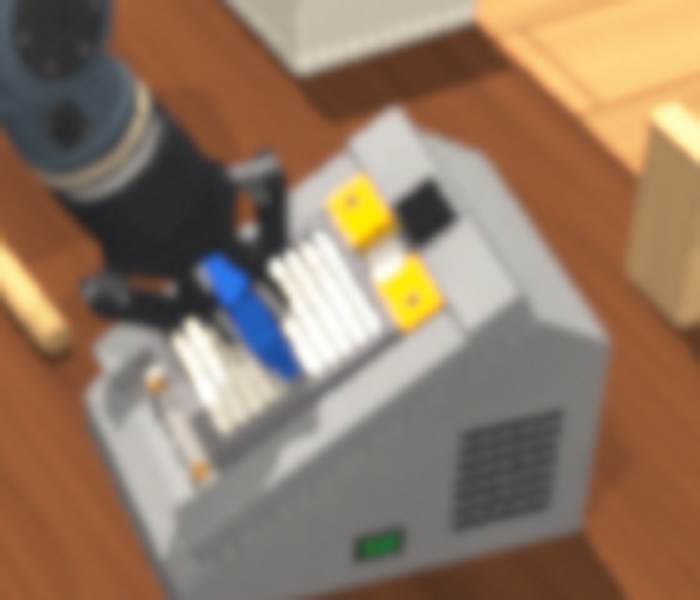

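The side crop shows the tongue under both lips. The plain end is still slightly high, with the rail screws at (155,380) and (200,470). It seems caught on or near the rail top, so I'll take a closer composite from both cameras.

```bash
python3 - <<'E'
from h import *
a=cams.snapshot("top");b=cams.snapshot("side");show()
f=lambda i,y,x:cv2.resize(i[y:y+60,x:x+40],(400,600),interpolation=cv2.INTER_CUBIC)[:,:,::-1]
g=lambda i,y,x,h,w:cv2.resize(i[y:y+h,x:x+w],(400,600),interpolation=cv2.INTER_CUBIC)[:,:,::-1]
cv2.imwrite("pics/c5.png",np.hstack([g(a,155,295,75,50),g(b,220,335,60,40)]))
s,p,C,*_=state();B=bayR(BAY["yaw"])
ct=lambda P:((proj("top",P)-[295,155]+.5)*8-.5).round(0).tolist();cs=lambda P:((proj("side",P)-[335,220]+.5)*10-.5).round(0)+[400,0]
print("cassette")
for l in [(65,55,14),(65,-55,14),(-65,-55,14),(-65,-55,-14),(-65,55,14)]: P=p+C.apply(np.array(l)/1e3);print(l,ct(P),cs(P).tolist())
print("bay")
for l in [(71,58,28),(71,18,28),(71,-18,28),(71,-58,28),(-65,-48,10),(-65,48,10)]: P=BAY["p"]+B.apply(np.array(l)/1e3);print(l,ct(P),cs(P).tolist())
E
```

```text
t 19.2 tip [91.9 -0.3  6.6] mid [ 5.5 -0.4 21. ] pitch,roll,yaw [ 2.9 -0.5  0.2] F bay [-26.8   7.7  -0.5]
cassette
(65, 55, 14) [[91.0, 177.0]] [[899.0, -146.0]]
(65, -55, 14) [[384.0, 228.0]] [[1048.0, 93.0]]
(-65, -55, 14) [[328.0, 547.0]] [[663.0, 364.0]]
(-65, -55, -14) [[334.0, 519.0]] [[711.0, 414.0]]
(-65, 55, 14) [[47.0, 497.0]] [[535.0, 116.0]]
bay
(71, 58, 28) [[84.0, 173.0]] [[901.0, -147.0]]
(71, 18, 28) [[190.0, 191.0]] [[953.0, -62.0]]
(71, -18, 28) [[286.0, 208.0]] [[1002.0, 17.0]]
(71, -58, 28) [[393.0, 227.0]] [[1058.0, 108.0]]
(-65, -48, 10) [[312.0, 526.0]] [[689.0, 407.0]]
(-65, 48, 10) [[72.0, 484.0]] [[577.0, 189.0]]
```

View pics/c5.png

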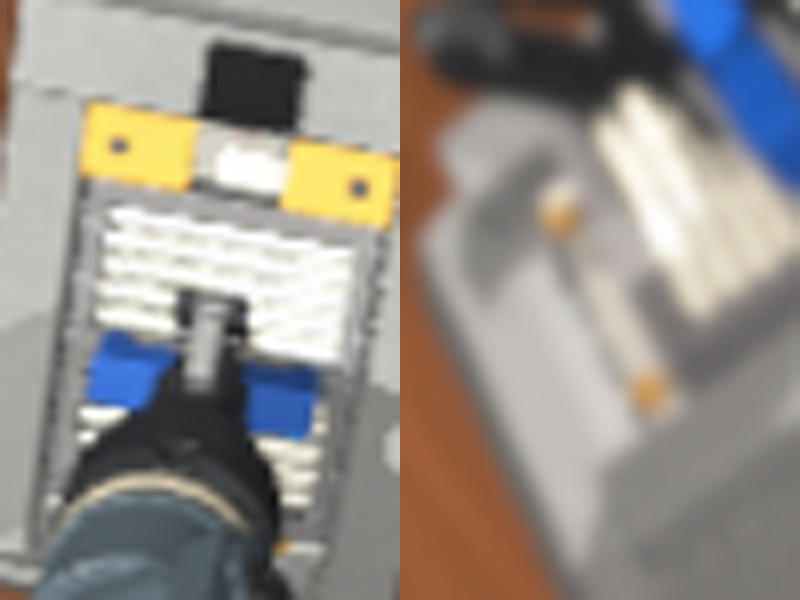

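The top view shows the frame hard up against both lips with the tongue beneath them. My push has grown to about 24 N with some sideways load, and no upward reaction at the plain end. It looks friction-locked, so I'll ease the push and the side load.

Emit:
move_arm:
  targets:
    - {"dx":-0.048,"dy":0.015,"dz":-0.034,"rx":0,"ry":0,"rz":0}
    - {"dx":-0.048,"dy":0.015,"dz":-0.034,"rx":0,"ry":0,"rz":0}
    - {"dx":-0.048,"dy":0.015,"dz":-0.034,"rx":0,"ry":0,"rz":0}
    - {"dx":-0.048,"dy":0.015,"dz":-0.034,"rx":0,"ry":0,"rz":0}
    - {"dx":0,"dy":0,"dz":0,"rx":0,"ry":0,"rz":0}
    - {"dx":0,"dy":0,"dz":0,"rx":0,"ry":0,"rz":0}
    - {"dx":0,"dy":0,"dz":0,"rx":0,"ry":0,"rz":0}
    - {"dx":0,"dy":0,"dz":0,"rx":0,"ry":0,"rz":0}
    - {"dx":0,"dy":0,"dz":0,"rx":0,"ry":0,"rz":0}
    - {"dx":0,"dy":0,"dz":0,"rx":0,"ry":0,"rz":0}

```text
t: 20.45
tcp_pos: [0.5663, 0.0088, 0.1377]
tool_rot: [0.727, 0.627, 0.181, 0.215]
force: [-13.8, 4.4, -12.7]
finger_gap: 0.221
gripper_force: 60.9
```

```bash
python3 - <<'E'
from h import *
show();print(sensors.sense()["ft_torque"].round(2))
E
```

```text
t 20.45 tip [92.   0.1  6.6] mid [ 5.6  0.1 20.3] pitch,roll,yaw [ 2.4 -0.4  0.1] F bay [-19.    2.3  -2.2]
[ 0.9   3.67 -0.02]
```

```bash
python3 - <<'E'
from h import *
goto((91.5,0,4),0)
E
```

```text
tcp [0.5682 0.0083 0.1314] d [ 0.078 -0.021 -0.253] r [-0.    -0.082  0.006]
```

Emit:
move_arm:
  targets:
    - {"dx":0.01,"dy":-0.003,"dz":-0.035,"rx":0,"ry":-0.014,"rz":0}
    - {"dx":0.01,"dy":-0.003,"dz":-0.035,"rx":0,"ry":-0.014,"rz":0}
    - {"dx":0.01,"dy":-0.003,"dz":-0.035,"rx":0,"ry":-0.014,"rz":0}
    - {"dx":0.01,"dy":-0.003,"dz":-0.035,"rx":0,"ry":-0.014,"rz":0}
    - {"dx":0.01,"dy":-0.003,"dz":-0.035,"rx":0,"ry":-0.014,"rz":0}
    - {"dx":0.01,"dy":-0.003,"dz":-0.035,"rx":0,"ry":-0.014,"rz":0}
    - {"dx":0,"dy":0,"dz":0,"rx":0,"ry":0,"rz":0}
    - {"dx":0,"dy":0,"dz":0,"rx":0,"ry":0,"rz":0}
    - {"dx":0,"dy":0,"dz":0,"rx":0,"ry":0,"rz":0}
    - {"dx":0,"dy":0,"dz":0,"rx":0,"ry":0,"rz":0}

```text
t: 21.7
tcp_pos: [0.5675, 0.0079, 0.1344]
tool_rot: [0.722, 0.624, 0.198, 0.223]
force: [-16.8, 8.9, -8.4]
finger_gap: 0.224
gripper_force: 61.0
```

```bash
python3 - <<'E'
from h import *
show();print(sensors.sense()["ft_torque"].round(2))
E
```

```text
t 21.7 tip [92.6 -0.2  6.5] mid [ 5.6 -0.3 16.8] pitch,roll,yaw [ 0.2  0.5 -0. ] F bay [-19.5   6.3   3.4]
[1.05 3.51 0.42]
```

It has swung flat behind the rail and is about 3 mm above the floor. I'll lower it and ease off the push.

Emit:
move_arm:
  targets:
    - {"dx":0.02,"dy":0.002,"dz":-0.029,"rx":-0.004,"ry":0,"rz":-0.003}
    - {"dx":0.02,"dy":0.002,"dz":-0.029,"rx":-0.004,"ry":0,"rz":-0.003}
    - {"dx":0.02,"dy":0.002,"dz":-0.029,"rx":-0.004,"ry":0,"rz":-0.003}
    - {"dx":0.02,"dy":0.002,"dz":-0.029,"rx":0,"ry":0,"rz":0}
    - {"dx":-0.04,"dy":0.008,"dz":-0.03,"rx":0,"ry":0,"rz":0}
    - {"dx":-0.04,"dy":0.008,"dz":-0.03,"rx":0,"ry":0,"rz":0}
    - {"dx":-0.04,"dy":0.008,"dz":-0.03,"rx":0,"ry":0,"rz":0}
    - {"dx":-0.04,"dy":0.008,"dz":-0.03,"rx":0,"ry":0,"rz":0}
    - {"dx":0,"dy":0,"dz":0,"rx":0,"ry":0,"rz":0}
    - {"dx":0,"dy":0,"dz":0,"rx":0,"ry":0,"rz":0}

```text
t: 22.95
tcp_pos: [0.5676, 0.0074, 0.133]
tool_rot: [0.721, 0.625, 0.2, 0.224]
force: [-20.6, 13.0, 0.8]
finger_gap: 0.221
gripper_force: 62.5
```

```bash
python3 - <<'E'
from h import *
show();print(sensors.sense()["ft_torque"].round(2))
E
```

```text
t 22.95 tip [92.  -0.5  5.6] mid [ 5.  -0.7 15.6] pitch,roll,yaw [0.  0.7 0.1] F bay [-17.8   9.8  13.5]
[1.14 2.68 0.77]
```

Emit:
move_arm:
  targets:
    - {"dx":-0.035,"dy":0.014,"dz":-0.017,"rx":-0.003,"ry":0,"rz":-0.002}
    - {"dx":-0.035,"dy":0.014,"dz":-0.017,"rx":-0.003,"ry":0,"rz":-0.002}
    - {"dx":-0.035,"dy":0.014,"dz":-0.017,"rx":-0.003,"ry":0,"rz":-0.002}
    - {"dx":-0.035,"dy":0.014,"dz":-0.017,"rx":-0.003,"ry":0,"rz":-0.002}
    - {"dx":-0.035,"dy":0.014,"dz":-0.017,"rx":-0.003,"ry":0,"rz":-0.002}
    - {"dx":-0.035,"dy":0.014,"dz":-0.017,"rx":-0.003,"ry":0,"rz":-0.002}
    - {"dx":0,"dy":0,"dz":0,"rx":0,"ry":0,"rz":0}
    - {"dx":0,"dy":0,"dz":0,"rx":0,"ry":0,"rz":0}
    - {"dx":0,"dy":0,"dz":0,"rx":0,"ry":0,"rz":0}
    - {"dx":0,"dy":0,"dz":0,"rx":0,"ry":0,"rz":0}

```text
t: 24.2
tcp_pos: [0.5672, 0.0067, 0.1338]
tool_rot: [0.72, 0.624, 0.201, 0.225]
force: [-8.9, 14.6, -9.6]
finger_gap: 0.223
gripper_force: 60.3
```

```bash
python3 - <<'E'
from h import *
show();print(sensors.sense()["ft_torque"].round(2))
E
```

```text
t 24.2 tip [92.3 -1.4  6.6] mid [ 5.3 -1.5 16.5] pitch,roll,yaw [-0.1  0.7  0. ] F bay [-14.4  13.1  -1.6]
[2.5  2.5  1.42]
```

Emit:
move_arm:
  targets:
    - {"dx":0,"dy":0,"dz":0,"rx":0,"ry":0,"rz":0}
    - {"dx":0,"dy":0,"dz":0,"rx":0,"ry":0,"rz":0}
    - {"dx":0,"dy":0,"dz":0,"rx":0,"ry":0,"rz":0}
    - {"dx":0,"dy":0,"dz":0,"rx":0,"ry":0,"rz":0}
    - {"dx":0,"dy":0,"dz":0,"rx":0,"ry":0,"rz":0}
    - {"dx":0,"dy":0,"dz":0,"rx":0,"ry":0,"rz":0}
    - {"dx":0,"dy":0,"dz":0,"rx":0,"ry":0,"rz":0}
    - {"dx":0,"dy":0,"dz":0,"rx":0,"ry":0,"rz":0}
    - {"dx":0,"dy":0,"dz":0,"rx":0,"ry":0,"rz":0}
    - {"dx":0,"dy":0,"dz":0,"rx":0,"ry":0,"rz":0}

```text
t: 25.45
tcp_pos: [0.5672, 0.0067, 0.1338]
tool_rot: [0.721, 0.624, 0.201, 0.225]
force: [-9.4, 15.5, -9.4]
finger_gap: 0.226
gripper_force: 60.3
```

```bash
python3 - <<'E'
from h import *
show();s=sensors.sense();print(s["ft_torque"].round(2),s["q"].round(4),s["tcp_pos"].round(4))
a=cams.snapshot("top");b=cams.snapshot("side")
cv2.imwrite("pics/top6.png",a[:,:,::-1]);cv2.imwrite("pics/side6.png",b[:,:,::-1])
# image change between the last side views (cassette) by phase correlation of the bar region
o=cv2.imread("pics/side3.png")
E
```

```text
t 25.45 tip [92.3 -1.4  6.6] mid [ 5.3 -1.5 16.5] pitch,roll,yaw [-0.1  0.7  0. ] F bay [-14.9  13.9  -1. ]
[2.48 2.45 1.42] [-0.2109  0.5451  2.1199  2.7973  0.1428 -2.8537] [0.5672 0.0067 0.1338]
```

The wrist joint is at its range end (q6 = −2.85), which explains the odd response. The cassette is flat, hard up against the lips and behind the rail, so I'll let go now; the pin will settle it onto the rail.

Emit:
move_arm:
  targets:
    - {"dx":0,"dy":0,"dz":0,"rx":0,"ry":0,"rz":0}
    - {"dx":0,"dy":0,"dz":0,"rx":0,"ry":0,"rz":0}
    - {"dx":0,"dy":0,"dz":0,"rx":0,"ry":0,"rz":0}
    - {"dx":0,"dy":0,"dz":0,"rx":0,"ry":0,"rz":0}
    - {"dx":0,"dy":0,"dz":0,"rx":0,"ry":0,"rz":0}
    - {"dx":0,"dy":0,"dz":0,"rx":0,"ry":0,"rz":0}
    - {"dx":0,"dy":0,"dz":0,"rx":0,"ry":0,"rz":0}
    - {"dx":0,"dy":0,"dz":0,"rx":0,"ry":0,"rz":0}
    - {"dx":0,"dy":0,"dz":0,"rx":0,"ry":0,"rz":0}
    - {"dx":0,"dy":0,"dz":0,"rx":0,"ry":0,"rz":0}
  claw: 100

```text
t: 26.8
tcp_pos: [0.5769, 0.0032, 0.14]
tool_rot: [0.719, 0.62, 0.209, 0.233]
force: [0.0, 0.8, 0.3]
finger_gap: 1.0
gripper_force: 0.0
```

```bash
python3 - <<'E'
from h import *
show();s=sensors.sense();print(s["ft_torque"].round(2),s["q"].round(4),s["tcp_pos"].round(4),s["finger_gap"])
E
```

```text
t 26.8 tip [104.9  -3.8   8.1] mid [17.7 -3.5 15.7] pitch,roll,yaw [-1.5  0.7 -0.3] F bay [0.1 0.8 0.3]
[0.04 0.27 0.03] [-0.2155  0.5426  2.1101  2.7997  0.1561 -2.854 ] [0.5769 0.0032 0.14  ] 1.0001198906636892
```

Emit:
move_arm:
  targets:
    - {"dx":-0.14,"dy":0.02,"dz":0.2,"rx":0,"ry":0,"rz":0}
    - {"dx":-0.2,"dy":0.03,"dz":0.3,"rx":0,"ry":0,"rz":0}
    - {"dx":-0.28,"dy":0.04,"dz":0.4,"rx":0,"ry":0,"rz":0}
    - {"dx":-0.28,"dy":0.04,"dz":0.4,"rx":0,"ry":0,"rz":0}
    - {"dx":-0.28,"dy":0.04,"dz":0.4,"rx":0,"ry":0,"rz":0}
    - {"dx":-0.28,"dy":0.04,"dz":0.4,"rx":0,"ry":0,"rz":0}
    - {"dx":-0.3,"dy":0.04,"dz":0.5,"rx":0.01,"ry":0.08,"rz":0}
    - {"dx":-0.3,"dy":0.04,"dz":0.6,"rx":0.01,"ry":0.08,"rz":0}
    - {"dx":-0.3,"dy":0.04,"dz":0.6,"rx":0.01,"ry":0.08,"rz":0}
    - {"dx":-0.3,"dy":0.04,"dz":0.6,"rx":0.01,"ry":0.08,"rz":0}

```text
t: 28.05
tcp_pos: [0.541, 0.0243, 0.2123]
tool_rot: [0.715, 0.628, 0.223, 0.211]
force: [-0.2, -1.2, 0.4]
finger_gap: 0.997
gripper_force: 0.0
```

```bash
python3 - <<'E'
from h import *
s=sensors.sense();print(s["q"].round(3),s["tcp_pos"].round(4),s["force"].round(1))
a=cams.snapshot("top");b=cams.snapshot("side")
cv2.imwrite("pics/top7.png",a[:,:,::-1]);cv2.imwrite("pics/side7.png",b[:,:,::-1])
g=lambda i,y,x,h,w:cv2.resize(i[y:y+h,x:x+w],(400,600),interpolation=cv2.INTER_CUBIC)[:,:,::-1]
cv2.imwrite("pics/c7.png",np.hstack([g(a,150,290,105,70),g(b,180,335,105,70)]))
B=bayR(BAY["yaw"]);ct=lambda P:((proj("top",P)-[290,150]+.5)*600/105-.5).round(0)[0].tolist();cs=lambda P:(((proj("side",P)-[335,180]+.5)*600/105-.5).round(0)+[400,0])[0].tolist()
for mx in(0,6):
  for l in [(65,55,28),(65,-55,28),(-65,-55,28),(-65,55,28),(10,-42,66),(-10,-42,66),(-10,42,66)]: P=BAY["p"]+B.apply((np.array(l)+[mx,0,0])/1e3);print(mx,l,ct(P),cs(P))
E
```

```text
[-0.223  0.336  2.124  1.027  0.127 -1.082] [0.541  0.0243 0.2123] [-0.2 -1.2  0.4]
0 (65, 55, 28) [93.0, 164.0] [679.0, 155.0]
0 (65, -55, 28) [301.0, 200.0] [763.0, 294.0]
0 (-65, -55, 28) [262.0, 421.0] [551.0, 454.0]
0 (-65, 55, 28) [63.0, 386.0] [478.0, 310.0]
0 (10, -42, 66) [254.0, 321.0] [623.0, 307.0]
0 (-10, -42, 66) [248.0, 355.0] [590.0, 332.0]
0 (-10, 42, 66) [89.0, 328.0] [531.0, 224.0]
6 (65, 55, 28) [94.0, 153.0] [688.0, 148.0]
6 (65, -55, 28) [303.0, 189.0] [773.0, 286.0]
6 (-65, -55, 28) [263.0, 411.0] [560.0, 447.0]
6 (-65, 55, 28) [64.0, 376.0] [487.0, 303.0]
6 (10, -42, 66) [256.0, 310.0] [633.0, 299.0]
6 (-10, -42, 66) [250.0, 345.0] [600.0, 324.0]
6 (-10, 42, 66) [91.0, 317.0] [541.0, 216.0]
```

View pics/c7.png

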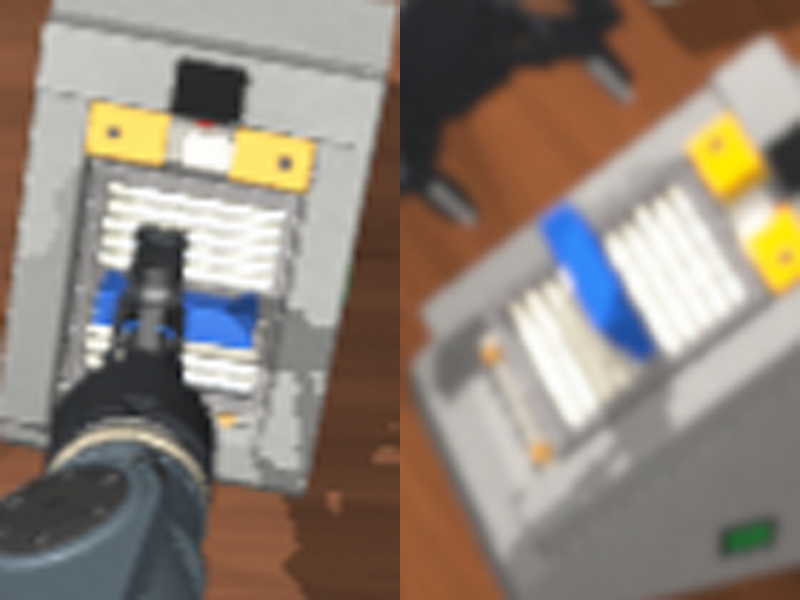

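The final crops show the cassette lying flat in the bay. Its tongue is under both lips, with a sliver of the red pin at (205,122) bearing on it. The plain end is behind the rail (screws at (490,352) and (540,452)), and the fingers are well clear.

```bash
python3 -c "
from station import order
print(order.sign_off())"
```

```text
the job is handed in; nothing more can be done
None
```

I fitted the clean cassette and handed the job in at about 28 s of the 53 allowed: the last pictures show it flat behind the rail with its tongue under both lips and on the pin, but I could not read the switch, the sideways load was about 15 N, and the last wrist joint read −2.854 against its −2.85 limit.

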